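# Camlock the suction head onto the extraction stand and open its valve

### The arm

A 6-joint arm with a two-finger parallel gripper is mounted at the origin on the work surface. World frame = base frame: x ahead of the robot, y to its left, z up, the work surface at z = 0. Lengths are in mm, angles in rad, forces in N, time in s.
With the tool pointing down it reaches from about 300 to 775 mm from the base axis. Payload 14.6 kg.
Tool frame: the origin (TCP) lies at the centre of the arm's flange, where the gripper is bolted on; the fingertips stand 199 mm ahead of it and the grasp point (between the pads) lies 180 mm ahead of it; z points along the fingers, y is the line along which they close (so a half turn about z gives the same grasp; the last joint's range is limited). The gripper opens to 94 mm and grips with 3 to 60 N. Pads are 16 mm wide; open, the fingers measure 119 mm over their backs; the gripper's body (75 mm by 177 mm) begins 78 mm behind the grasp point.
Start: joints at [1.126, 0.3, 1.521, -0, 1.321, -0.067], TCP at [202.879, 511.205, 404.646] pointing down, gripper open.
Joint ranges: [-3.03, 3.03], [-0.79, 2.21], [0.23, 2.52], [-1.04, 4.18], [0, 3.07], [-2.55, 2.55]. Speed limits (rad/s): [2.22, 2.22, 2.57, 3.14, 3.14, 3.14].

### API

Orientations are given as [roll, pitch, yaw] about the fixed x, y, z axes, in that order (R = Rz(yaw) Ry(pitch) Rx(roll)).
In Python, from cell import manip, optics, workorder gives the robot as it stands.
- The arm moves only by the tool step_arm, never from a script. Its argument "increments" is a list that holds one entry, the list of rows, each a list of 7 numbers: the turn, a rotation vector about the tool's x, y, z as a fraction of full scale, then the shift along the tool's x, y, z as a fraction of full scale, then the closure, from -1 (fully open) to 1 (shut). In form: [[[wx, wy, wz, tx, ty, tz, fingers], ...]]. A call has 1 to 5 rows; each row shifts and turns the commanded pose from where the row before left it, along the tool's axes as they then stand; what a row does not reach is not made up. Full scale, the value 1, is 40 mm for a shift and 45 degrees for a turn. A row lasts 1/10 s, in which the tool goes at most 50 mm and 8.59 degrees, less where a joint would pass 70% of its speed; a pose out of reach is approached as far as the arm can. A call with a number of a shift or a turn outside -1 to 1 is refused whole. A call with a gripper value outside its range is refused whole. The fingers move at their own pace and stop on an object; "newtons" is the grip in N (left out, the last holds). Time passes only in rows, so rows that do not move let the fingers close. It gives the time, the measured TCP pose, the force, the opening and the grip force at its end, in the units of the state.
- manip.read_state(): the state, without advancing time (a new reading comes with each control period).
- optics.camera(name): name is "scene" or "top" or "wrist"; returns a dict with "frame" (384x512x3 uint8, red, green, blue), "range_z" (384x512 float32, mm along the optical axis (not along the pixel's ray), 0 where there is no reading), "mtx" (3x3 intrinsics, pixels), "cam_to_world" (4x4, takes a point from camera to world coordinates). Camera axes: x right, y down, z forward; pixel columns grow to the right and rows downward; lengths in mm; the calibration is good to about 2 mm. A picture is of the moment at which its call begins.
- workorder.sign_off(): hands the job in; it is judged then, once.
The state is a dict: "clock": time; "joints": joint angles; "qd": joint speeds; "effort": joint torques, N m; "eef_pos": TCP position; "eef_rot": TCP orientation; "wrist_force": force on the tool from outside, world axes, zero at the start; "moment": the same for the moment, N m; "finger_gap": finger opening in mm; "finger_force": force on a finger pad.
Only numpy, scipy, OpenCV 4.12 (cv2) and the standard library are available. Lean on these libraries where they do the work, as an engineer would, in place of code of your own. Each camera call takes 0.05 s, during which the arm holds its last target. There are 200 camera calls.

### The job

Fit the dust suction head for the sorting bin: lift it from the counter, push its coupling straight down fully home on the stand's grooved brass adaptor with its horn facing the bin, then swing its two cam arms fully down, one after the other, so that it is locked on. Only then open the red-handled valve fully, so that the handle lies in line with the pipe, and leave everything released. Do not knock the bin or the other things on the counter about.

Things in the scene. Friction and masses are not known exactly. Their poses are not given: they have to be found in the camera images.
- head_grip (a point): Centre of the suction head's blue flat-sided elbow (42 x 38 x 45 mm), on the axis of the aluminium camlock cup below it (68 mm across, 42 high, mouth down, 55 bore). The head is 100 mm tall, 0.6 kg, standing on the counter; this point is 77.5 mm above the cup's rim. Grip across the 38 mm width. Axes: x = the way the black horn points, y = across the elbow, from cam arm b to a, z up.
- head_seat (a point): Same head and axes: centre of the hard seat inside the cup, 34.5 mm above its rim, 43 mm below head_grip; it meets adaptor_top when the head is fully home. A sprung gasket stands 3 mm below it (3 N to start moving, 7.5 N fully pressed), so under its weight alone the head rests up to 2.5 mm proud; locking the arms draws it down.
- horn_mouth (a point): Centre of the round mouth (62 mm across) of the horn, 78 mm out from the cup's axis along the head's x and 13 mm below head_grip.
- cam_a_pivot (a point): Pivot of brass cam arm a, on the cup's +y side, 34 mm out from the axis and 15 mm above the mouth's rim.
- cam_b_pivot (a point): Pivot of brass cam arm b, on the cup's -y side, 34 mm out from the axis and 15 mm above the mouth's rim.
- cam_a_pad (a point): Middle of the flat pad (24 mm wide, 26 long, 8 thick) near the end of cam arm a, 71 mm from its pivot: press here. It swings in the upright plane through cup axis and pivot. From the pivot it lies outward and 51 degrees up at joint 0, with its pressing face steep (76 degrees), facing in and up; at joint 1.57 outward and 39 degrees down, face up, sloping 14 degrees down outward.
- cam_b_pad (a point): The same point on cam arm b.
- cam_a (a joint): Swing of cam arm a: 0 = fully raised (open), 1.57 rad = fully down (locked, at its stop). Stays where it is left (friction 0.12 N m, some 2 N at the pad). Starts raised, at 0 to 0.35. It can be locked only when the head is nearly home.
- cam_b (a joint): Swing of cam arm b: as cam_a.
- adaptor_top (a point): Centre of the top of the fixed upright brass grooved adaptor on the extraction stand (52 mm across, 4 mm chamfer, top 115 mm above the counter). Stand axes: +y runs from the adaptor along the horizontal pipe to the valve, -y from the adaptor to the sorting bin, z up.
- valve_axis (a point): Upright turning axis of the ball valve's handle on the stand, 155 mm from the adaptor along the stand's +y, at the handle's mid height, 90 mm above the counter. Valve body, stem aside, and pipe fittings reach up to 73 mm. Same axes as adaptor_top.
- valve_grip (a point): Middle of the red sleeve on the valve handle (sleeve 74 mm long, 22 mm wide, 16 mm high), 80 mm out from valve_axis; handle 114 mm long.
- valve (a joint): Turn of the valve handle: 0 = shut (across the pipe, pointing along the stand's -x, roughly to the robot), 1.57 rad = open (in line with the pipe, pointing along the stand's +y), turning clockwise from above. Stays where it is left (friction 0.12 N m). Starts at 0 to 0.1.
- bin_middle (a point): Middle of the tilting steel sorting bin's mouth (tray 142 x 112 mm, rim about 104 mm high, hung on side pivots on a fixed frame), about 195 mm from the adaptor along the stand's -y. Not to be handled.
- bin_tray (a joint): Tilt of the sorting bin's tray, starts within 0.15 of level (0), swings easily within 0.6 either way.
- acceptor: Bystander: green enamel coin acceptor, 66 x 104 x 152 mm, loose, origin under its centre.
- reject_lever: Bystander: red plastic reject lever assembly, about 60 x 115 x 50 mm, loose, origin under its centre.
- punch: Bystander: steel tamper punch lying, 105 mm long, 24 mm thick, loose.
- slug0: Bystander: nickel test slug, a disc 38 mm across and 4 mm thick, loose.
- slug1: Bystander: nickel test slug, as slug0.
- slug2: Bystander: nickel test slug, as slug0.
- driver: Bystander: screwdriver lying, 170 mm long, loose.
Not all that is in view belongs to the job. Leave any orange look-alike of the part that bears head_grip alone.

How it is judged:
By the outcome, as a careful person would: the job done as asked, in the order asked, and still so for the second after the job is handed in, with the robot touching nothing.
It also fails if it takes over 72 s, if anything falls off the work surface, if the arm or the gripper's body presses on something with over 40 N, if the wrist force passes 120 N, or if a joint passes its speed limit or range.

## Working session

There is one attempt and no reset: what is moved stays moved. The work goes in short steps, Python scripts to look and compute and a tool call to move; the robot and the scene stay as the last step left them, time stands still between calls to the robot, and variables do not carry over. Pictures are saved under pics/ and viewed, at most 10 in all, crops included, and the job is handed in when it is done.

Besides the shell and the picture viewer there is one more tool, called as a command line: name --argument value ..., lists and objects as JSON in quotes. step_arm: Moves the arm, as the interface text tells. Its arguments: {"type":"object","properties":{"increments":{"type":"array","items":{"type":"array","items":{"type":"array","items":{"type":"number"}}}},"newtons":{"type":"number"}},"required":["increments"]}

```bash
mkdir -p pics; ls; cat > h.py <<'E'
import numpy as np, cv2
from cell import manip, optics, workorder
def snap(n,tag):
    c=optics.camera(n); np.savez(f'{tag}.npz',**c); cv2.imwrite(f'pics/{tag}.png',c['frame'][:,:,::-1]); return c
def cloud(c):
    z=c['range_z']; K=c['mtx']; T=c['cam_to_world']
    v,u=np.mgrid[:z.shape[0],:z.shape[1]]
    P=np.stack([(u-K[0,2])/K[0,0]*z,(v-K[1,2])/K[1,1]*z,z],-1)
    P=P@T[:3,:3].T+T[:3,3]; P[z<=0]=np.nan; return P
E
python3 - <<'E'
from h import *
a=snap('scene','s0');b=snap('top','t0')
print(manip.read_state()); print(a['cam_to_world'].round(2),b['cam_to_world'].round(2),a['mtx'],b['mtx'])
cv2.imwrite('pics/both.png',cv2.resize(np.vstack([a['frame'],b['frame']])[:,:,::-1],None,fx=.78,fy=.78))
E
```

```text
pics
{'clock': 0.1, 'joints': array([ 1.12636419e+00,  3.00433778e-01,  1.52150119e+00, -1.77532907e-05,
        1.32071504e+00, -6.66124764e-02]), 'qd': array([-0.00068514, -0.00455168, -0.00205606, -0.0005164 ,  0.00095839,
       -0.00160698]), 'effort': array([ 3.09283256e-03, -5.32644582e+01, -3.53288662e+01,  7.09571620e-02,
        2.33519368e-02, -6.43673411e-05]), 'eef_pos': array([202.89248778, 511.18430087, 404.14048852]), 'eef_rot': array([-3.14053649e+00, -5.32229925e-05,  2.76377737e+00]), 'wrist_force': array([-0.4631874 , -0.06151124, -0.47844813]), 'moment': array([ 0.00229871, -0.0232869 , -0.03562649]), 'finger_force': 0.0, 'finger_gap': 93.91796640798594}
[[ 8.70000e-01  4.20000e-01 -2.50000e-01  8.74680e+02]
 [ 4.90000e-01 -7.50000e-01  4.40000e-01 -6.28450e+02]
 [-1.00000e-02 -5.10000e-01 -8.60000e-01  1.38484e+03]
 [ 0.00000e+00  0.00000e+00  0.00000e+00  1.00000e+00]] [[ 0.00000e+00 -1.00000e+00  7.00000e-02  4.02100e+02]
 [-1.00000e+00  0.00000e+00  1.00000e-02  3.78100e+01]
 [-1.00000e-02 -7.00000e-02 -1.00000e+00  1.40119e+03]
 [ 0.00000e+00  0.00000e+00  0.00000e+00  1.00000e+00]] [[496.85225105   0.         249.4811763 ]
 [  0.         496.85225105 192.43775608]
 [  0.           0.           1.        ]] [[433.93981052   0.         256.58405697]
 [  0.         433.93981052 192.05082502]
 [  0.           0.           1.        ]]
```

View pics/both.png

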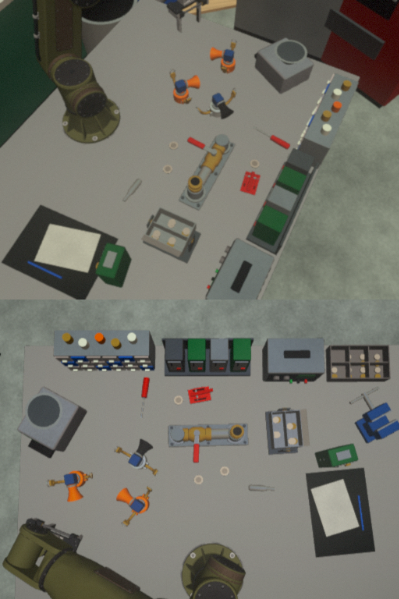

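View pics/t0.png

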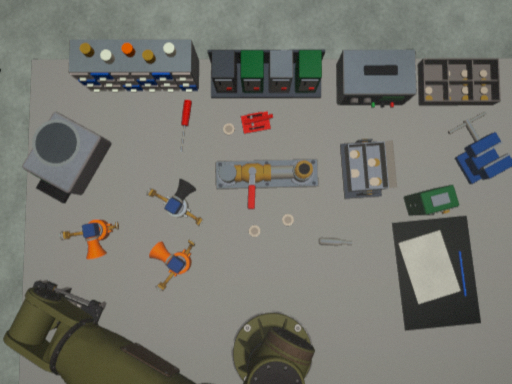

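Top view: the target (blue elbow, black horn, grey cup) is at (177,205). The orange look-alikes are at (95,232) and (176,262). The adaptor is at (303,170), the valve near (252,172), its red handle at (252,195), and the bin at (365,167).

```bash
python3 - <<'E'
from h import *
for n in ('t0','s0'):
    c=dict(np.load(n+'.npz')); P=cloud(c); hsv=cv2.cvtColor(c['frame'],cv2.COLOR_RGB2HSV)
    h,s,v=[hsv[...,i].astype(int) for i in range(3)]
    W=lambda m:(np.nanmedian(P[m],0).round(1),m.sum())
    x,y,z=P[...,0],P[...,1],P[...,2]
    reg=(x>200)&(x<700)&(y>-250)&(y<500)&(z>5)&(z<200)
    m=reg&(h>105)&(h<125)&(s>100)&(z>80)
    k,l,st,ce=cv2.connectedComponentsWithStats(m.astype(np.uint8))
    for i in range(1,k):
        if st[i,4]>15:
            q=P[l==i]; t=q[q[:,2]>np.nanmax(q[:,2])-6]; r=cv2.minAreaRect(t[:,:2].astype(np.float32))
            print(n,'blue',ce[i].round(),st[i,4],q.mean(0).round(1),'top',t.mean(0).round(1),r)
    m=reg&((h<6)|(h>174))&(s>150)&(z>70)
    if m.sum()>10:
        q=P[m]; print(n,'red hi',W(m),cv2.fitLine(q[:,:2].astype(np.float32),cv2.DIST_L2,0,.01,.01).ravel(), q.min(0),q.max(0))
    m=reg&(h>12)&(h<30)&(s>90)&(z>20)
    k,l,st,ce=cv2.connectedComponentsWithStats(m.astype(np.uint8))
    for i in range(1,k):
        if st[i,4]>15:
            q=P[l==i];print(n,'brass',ce[i].round(),st[i,4],q.mean(0).round(1),q.min(0).round(),q.max(0).round())
c=dict(np.load('t0.npz'));P=cloud(c)
for p in [(177,205),(303,170),(304,180),(252,172),(252,197),(227,172),(280,172),(300,140)]: print(p,P[p[1],p[0]].round(1))
a=dict(np.load('t0.npz'))['frame'][135:285,130:330,::-1];b=dict(np.load('s0.npz'))['frame'][90:290,190:390,::-1]
cv2.imwrite('pics/crop.png',np.hstack([cv2.resize(a,(440,330),interpolation=3),cv2.resize(b,(330,330),interpolation=3)]))
E
```

```text
t0 blue [172. 205.] 141 [458.3 301.1 100.3] top [457.1 303.5 103.2] ((457.53369140625, 301.14166259765625), (33.548336029052734, 32.050987243652344), 63.68198776245117)
t0 blue [175. 264.] 140 [282.9 290.1 100.8] top [281.1 290.1 103.5] ((282.7976989746094, 291.1490783691406), (34.142486572265625, 30.430147171020508), 57.501956939697266)
t0 red hi (array([483.6,  64.7,  99.1]), np.int64(148)) [ 9.9888963e-01 -4.7111832e-02  4.8459338e+02  6.4248329e+01] [450.31857983  55.61338414  92.13286293] [520.09342282  73.82861492 106.86465055]
t0 brass [303. 169.] 163 [564.8 -90.7 113.8] [ 541. -118.   74.] [593. -67. 124.]
t0 brass [253. 172.] 480 [562.9  59.3  65.8] [536.   6.  22.] [594. 116.  81.]
t0 brass [157. 195.] 77 [492.4 358.9  56.8] [475. 333.  23.] [509. 380.  88.]
t0 brass [194. 218.] 68 [422.2 242.9  48.7] [402. 217.  21.] [443. 273.  80.]
t0 brass [186. 254.] 122 [309.2 265.9  46.3] [254. 240.  20.] [355. 299. 103.]
t0 brass [159. 251.] 81 [320.7 340.8  90.7] [301. 319.  81.] [337. 359. 102.]
t0 brass [166. 280.] 96 [229.7 325.8  53.1] [208. 290.  21.] [260. 345. 100.]
s0 blue 
[... 706 characters left out ...]
 21 [329.6 347.9  92.2] [320. 332.  85.] [341. 356. 102.]
s0 brass [296. 125.] 71 [494.9 361.1  61.7] [480. 296.  28.] [509. 382.  91.]
s0 brass [239. 128.] 43 [335.2 255.3  62. ] [309. 236.  22.] [356. 286. 101.]
s0 brass [262. 143.] 40 [426.3 246.9  46.6] [406. 220.  23.] [441. 279.  81.]
s0 brass [274. 202.] 501 [569.9  59.2  66. ] [536.   6.  35.] [595. 126.  90.]
s0 brass [250. 236.] 249 [571.6 -96.9 109.3] [ 543. -117.   54.] [593. -36. 126.]
(177, 205) [459.3 286.8 101.2]
(303, 170) [563.2 -90.6 113.9]
(304, 180) [537.3 -97.5  73.7]
(252, 172) [559.   61.8  99.9]
(252, 197) [483.5  61.7  98.1]
(227, 172) [561.7 138.9  77.8]
(280, 172) [563.5 -24.4  62. ]
(300, 140) [675.7 -92.8   1.8]
```

View pics/crop.png

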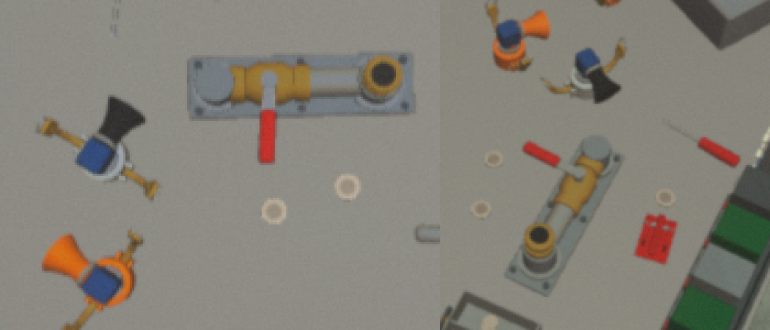

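The crops confirm the target: blue elbow, black horn and grey cup, against two orange bodies that I leave alone. I'll refine the axes once more, then move.

```bash
python3 - <<'E'
from h import *
for n in ('t0','s0'):
    c=dict(np.load(n+'.npz')); P=cloud(c); hsv=cv2.cvtColor(c['frame'],cv2.COLOR_RGB2HSV)
    x,y,z=P[...,0],P[...,1],P[...,2]; K=c['mtx'];T=c['cam_to_world']
    def cast(uv,h):
        d=np.c_[(uv[:,0]-K[0,2])/K[0,0],(uv[:,1]-K[1,2])/K[1,1],np.ones(len(uv))]@T[:3,:3].T
        return (T[:3,3]+d*((h-T[2,3])/d[:,2])[:,None])[:,:2].astype(np.float32)
    def fit(m,h):
        cs,_=cv2.findContours(m.astype(np.uint8),0,2); k=max(cs,key=cv2.contourArea)[:,0].astype(float); return cast(k,h)
    # adaptor top: brass ring region high
    box=(abs(x-565)<60)&(abs(y+92)<60)
    m=box&(z>104)&(z<128); q=fit(m,115); e=cv2.fitEllipse(q); print(n,'adaptor',e)
    # dark bore
    d=box&(hsv[...,2]<60); 
    if d.sum()>20: print('bore',cv2.fitEllipse(fit(d,115)))
    # base plate
    m=(abs(x-565)<70)&(y<170)&(y>-160)&(z>6)
    print(n,'stand',cv2.minAreaRect(fit(m,10)))
    # valve hub
    # horn: dark & z>20 near head
    near=(np.hypot(x-458,y-302)<110)
    m=near&(hsv[...,2]<75)&(hsv[...,1]<90)&(z>30)
    if m.sum()>20:
        q=P[m]; t=q.mean(0); print(n,'horn',m.sum(),t.round(1),np.degrees(np.arctan2(t[1]-301.5,t[0]-458)),q.min(0).round(),q.max(0).round())
    b=near&(hsv[...,0]>105)&(hsv[...,0]<125)&(hsv[...,1]>100)
    # elbow top at z=100 : bright blue
    q=fit(b,100); print(n,'elbow',b.sum(),cv2.minAreaRect(q))
    br=near&(hsv[...,0]>10)&(hsv[...,0]<30)&(hsv[...,1]>90)&(z>20)
    q=P[br]; q=q[np.argsort(q[:,1])]
    for s in (q[q[:,1]>320],q[q[:,1]<285]):
        r=np.hypot(s[:,0]-458,s[:,1]-301.5); f=s[r>75]; print(n,'pad',len(f),f.mean(0).round(1),r.max())
E
```

```text
t0 adaptor ((566.5418090820312, -91.82018280029297), (49.50697326660156, 52.33747100830078), 67.40176391601562)
bore ((567.7357788085938, -93.55474090576172), (21.229568481445312, 23.561965942382812), 24.109630584716797)
t0 stand ((556.900634765625, 10.982635498046875), (108.28611755371094, 318.7056884765625), 1.04458749294281)
t0 horn 254 [503.2 270.1  88.1] -34.76646322040411 [435. 237.  71.] [540. 297.  99.]
t0 elbow 141 ((458.6670837402344, 301.0258483886719), (34.45075225830078, 38.13050842285156), 56.82603073120117)
t0 pad 32 [499.3 369.7  78.9] 86.54861797792705
t0 pad 32 [412.7 227.5  67.9] 94.1946314592043
s0 adaptor ((568.6994018554688, -91.59674835205078), (50.5374755859375, 55.05201721191406), 31.667667388916016)
bore ((566.5279541015625, -87.42144012451172), (24.413599014282227, 26.226961135864258), 101.23040008544922)
s0 stand ((562.0589599609375, 29.5751953125), (150.5273895263672, 358.0888671875), 12.035398483276367)
s0 horn 264 [501.5 271.4  84.9] -34.68488752160602 [437. 240.  45.] [539. 302. 102.]
s0 elbow 84 ((457.4864807128906, 303.7028503417969), (32.97862243652344, 34.58799743652344), 60.52032470703125)
s0 pad 35 [499.5 371.1  78.2] 88.29916060738165
s0 pad 14 [418.2 227.1  69.9] 90.38190812324628
```

```bash
cat >> h.py <<'E'
from scipy.spatial.transform import Rotation as Ro
def plan(xyz,yaw,n=None,step=38):
    "split the way to the pose into equal rows, tool axes, move units (turn about tool z, tool kept as it is otherwise)"
    s=manip.read_state(); R=Ro.from_euler('xyz',s['eef_rot']); p=np.array(s['eef_pos'])
    Rt=Ro.from_euler('xyz',[np.pi,0,np.radians(yaw)]); w=(R.inv()*Rt).as_rotvec()
    d=np.array(xyz)-p; n=n or int(max(np.ceil(np.linalg.norm(d)/step),np.ceil(np.degrees(np.linalg.norm(w))/8.4),1))
    for i in range(n):
        Ri=R*Ro.from_rotvec(w*i/n); print(np.r_[w/n/(np.pi/4),Ri.inv().apply(d/n)/40].round(3).tolist())
    print('from',p.round(1),np.degrees(s['eef_rot']).round(2),'F',s['wrist_force'].round(1),'gap',s['finger_gap'].round(1),s['finger_force'],'t',s['clock'])
E
python3 -c "
from h import *
plan([458,302,404],148)"
```

```text
[-0.0, 0.0, 0.026, -0.873, -0.279, 0.001]
[-0.0, 0.0, 0.026, -0.878, -0.261, 0.001]
[-0.0, 0.0, 0.026, -0.883, -0.243, 0.001]
[-0.0, 0.0, 0.026, -0.888, -0.226, 0.001]
[-0.0, 0.0, 0.026, -0.893, -0.208, 0.001]
[-0.0, 0.0, 0.026, -0.897, -0.19, 0.0]
[-0.0, 0.0, 0.026, -0.9, -0.172, 0.0]
[-0.0, 0.0, 0.026, -0.903, -0.154, 0.0]
[-0.0, 0.0, 0.026, -0.906, -0.135, 0.0]Traceback (most recent call last):
  File "<string>", line 3, in <module>
    plan([458,302,404],148)
    ~~~~^^^^^^^^^^^^^^^^^^^
  File "h.py", line 18, in plan
    print('from',p.round(1),np.degrees(s['eef_rot']).round(2),'F',s['wrist_force'].round(1),'gap',s['finger_gap'].round(1),s['finger_force'],'t',s['clock'])
                                                                                                  ^^^^^^^^^^^^^^^^^^^^^
AttributeError: 'float' object has no attribute 'round'
```

step_arm --increments '[[[0,0,0.03,-0.87,-0.28,0,-0.28],[0,0,0.03,-0.88,-0.26,0,-0.28],[0,0,0.03,-0.88,-0.24,0,-0.28],[0,0,0.03,-0.89,-0.22,0,-0.28],[0,0,0.03,-0.89,-0.21,0,-0.28]]]'

```text
clock: 0.6
eef_pos: [344.6, 393.2, 404.4]
eef_rot: [-3.141, -0.0, 2.645]
wrist_force: [1.1, -0.6, -0.1]
finger_gap: 61.0
finger_force: 0.0
```

step_arm --increments '[[[0,0,0.03,-0.9,-0.18,0,-0.28],[0,0,0.03,-0.9,-0.17,0,-0.28],[0,0,0.02,-0.9,-0.15,0,-0.28],[0,0,0,-0.9,-0.14,0,-0.28],[0,0,0,0,0,0,-0.28]]]'

```text
clock: 1.1
eef_pos: [457.4, 297.2, 404.1]
eef_rot: [-3.141, 0.0, 2.58]
wrist_force: [0.0, 0.7, 0.1]
finger_gap: 60.3
finger_force: 0.0
```

```bash
sed -i "s/s\['finger_gap'\].round(1)/round(float(s['finger_gap']),1)/" h.py; python3 - <<'E'
from h import *
c=snap('wrist','w1'); P=cloud(c); hsv=cv2.cvtColor(c['frame'],cv2.COLOR_RGB2HSV)
print(c['cam_to_world'].round(2))
x,y,z=P[...,0],P[...,1],P[...,2]; near=np.hypot(x-458,y-302)<100
m=near&(hsv[...,0]>105)&(hsv[...,0]<125)&(hsv[...,1]>100)&(abs(z-100)<5)
q=P[m]; print(m.sum(),np.nanmean(q,0).round(1),cv2.minAreaRect(q[:,:2].astype(np.float32)))
for k,mm in dict(horn=near&(hsv[...,2]<75)&(hsv[...,1]<90)&(z>60),brass=near&(hsv[...,0]>10)&(hsv[...,0]<30)&(hsv[...,1]>90)&(z>30)).items():
    q=P[mm]
    if len(q)>10: print(k,len(q),q.mean(0).round(1),q.min(0).round(),q.max(0).round())
plan([458,302,262],148)
E
```

```text
[[ 5.3000e-01  8.1000e-01  2.4000e-01  3.8765e+02]
 [ 8.5000e-01 -5.1000e-01 -1.5000e-01  3.4277e+02]
 [-0.0000e+00  2.8000e-01 -9.6000e-01  3.8387e+02]
 [ 0.0000e+00  0.0000e+00  0.0000e+00  1.0000e+00]]
1347 [456.4 305.1  99.2] ((457.149169921875, 304.42645263671875), (34.85614776611328, 39.680686950683594), 59.03287887573242)
horn 28958 [440.6 306.2 299.8] [389. 232.  61.] [541. 380. 328.]
brass 3799 [448.2 316.9 248.2] [400. 219.  30.] [509. 381. 330.]
[-0.0, -0.0, -0.001, 0.002, 0.026, 0.888]
[-0.0, -0.0, -0.001, 0.002, 0.026, 0.888]
[-0.0, -0.0, -0.001, 0.002, 0.026, 0.888]
[-0.0, -0.0, -0.001, 0.002, 0.025, 0.888]
from [456.2 298.4 404.1] [-1.7996e+02 -2.0000e-02  1.4785e+02] F [-1.1  0.6 -0.5] gap 60.4 0.0 t 1.15
```

View pics/w1.png

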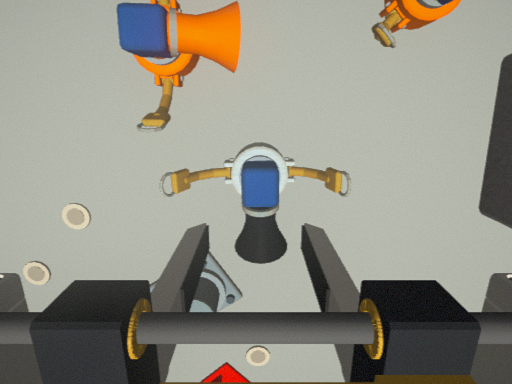

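step_arm --increments '[[[0,0,-0.01,0.04,0.1,0.85,-0.28],[0,0,0,0,0.03,0.85,-0.28],[0,0,0,0,0,0.85,-0.28],[0,0,0,0,0,0.85,-0.28],[0,0,0,0,0,0,-0.28]]]' --newtons 40

```text
clock: 1.65
eef_pos: [455.1, 305.0, 264.8]
eef_rot: [-3.135, -0.004, 2.592]
wrist_force: [0.5, 0.8, 0.1]
finger_gap: 60.0
finger_force: 0.0
```

```bash
python3 - <<'E'
from h import *
plan([457.7,302.8,261],148.5,1)
E
```

```text
[-0.008, -0.005, 0.0, -0.086, -0.013, 0.094]
from [455.1 305.  264.8] [-179.63   -0.2   148.51] F [0.5 0.8 0.1] gap 60.0 0.0 t 1.65
```

step_arm --increments '[[[0,0,0,-0.08,0,0.06,-0.28],[0,0,0,0,0,0,-0.28],[0,0,0,0,0,0,1],[0,0,0,0,0,0,1],[0,0,0,0,0,0,1]]]' --newtons 40

```text
clock: 2.15
eef_pos: [459.2, 303.2, 266.9]
eef_rot: [3.141, 0.0, 2.591]
wrist_force: [-3.0, -4.6, 4.0]
finger_gap: 39.9
finger_force: 2.4
```

step_arm --increments '[[[0,0,0,0,0,0,1],[0,0,0,0,0,0,1],[0,0,0,0,0,-0.3,1],[0,0,0,0,0,-0.7,1],[0,0,0,0,0,-1,1]]]' --newtons 40

```text
clock: 2.65
eef_pos: [458.9, 303.0, 345.5]
eef_rot: [-3.137, -0.002, 2.591]
wrist_force: [1.4, -0.2, -6.6]
finger_gap: 37.7
finger_force: 39.9
```

```bash
python3 - <<'E'
from h import *
plan([458,302.8,390],148.5,1)
E
```

```text
[-0.005, -0.003, -0.001, 0.019, -0.02, -1.111]
from [458.9 303.  345.5] [-1.7976e+02 -1.4000e-01  1.4845e+02] F [ 1.4 -0.2 -6.6] gap 37.7 39.921024441719055 t 2.65
```

```bash
python3 - <<'E'
from h import *
plan([567,-92,430],91,12)
E
```

```text
[-0.001, -0.0, 0.106, -0.622, -0.584, -0.175]
[-0.001, -0.0, 0.106, -0.669, -0.53, -0.175]
[-0.001, -0.0, 0.106, -0.711, -0.472, -0.175]
[-0.001, -0.0, 0.106, -0.748, -0.411, -0.176]
[-0.001, -0.0, 0.106, -0.779, -0.347, -0.176]
[-0.001, -0.0, 0.106, -0.806, -0.281, -0.176]
[-0.001, -0.0, 0.106, -0.826, -0.213, -0.176]
[-0.001, -0.0, 0.106, -0.841, -0.143, -0.176]
[-0.001, -0.0, 0.106, -0.85, -0.072, -0.176]
[-0.001, -0.0, 0.106, -0.853, -0.001, -0.176]
[-0.001, -0.0, 0.106, -0.85, 0.07, -0.176]
[-0.001, -0.0, 0.106, -0.841, 0.141, -0.176]
from [458.9 303.  345.5] [-1.7976e+02 -1.4000e-01  1.4845e+02] F [ 1.4 -0.2 -6.6] gap 37.7 39.921024441719055 t 2.65
```

step_arm --increments '[[[0,0,0.1,-0.62,-0.58,-0.5,1],[0,0,0.1,-0.67,-0.53,-0.5,1],[0,0,0.1,-0.71,-0.47,-0.5,1],[0,0,0.1,-0.75,-0.41,-0.3,1],[0,0,0.1,-0.78,-0.35,0,1]]]'

```text
clock: 3.15
eef_pos: [506.0, 137.8, 420.3]
eef_rot: [3.139, 0.001, 2.195]
wrist_force: [1.4, 0.3, -6.9]
finger_gap: 38.0
finger_force: 40.0
```

step_arm --increments '[[[0,0,0.1,-0.8,-0.28,0,1],[0,0,0.1,-0.82,-0.21,0,1],[0,0,0.1,-0.84,-0.14,0,1],[0,0,0.1,-0.85,-0.07,0,1],[0,0,0,0,0,0,1]]]'

```text
clock: 3.65
eef_pos: [546.8, 6.1, 418.0]
eef_rot: [-3.14, 0.0, 1.878]
wrist_force: [-0.4, 0.2, -6.4]
finger_gap: 37.7
finger_force: 40.0
```

```bash
python3 - <<'E'
from h import *
plan([567,-92,430],91)
E
```

```text
[-0.0, 0.0, 0.123, -0.831, -0.087, -0.1]
[-0.0, 0.0, 0.123, -0.835, -0.006, -0.1]
[-0.0, 0.0, 0.123, -0.832, 0.074, -0.1]
from [546.8   6.1 418. ] [-1.7993e+02  2.0000e-02  1.0760e+02] F [-0.4  0.2 -6.4] gap 37.7 39.99475121498108 t 3.65
```

step_arm --increments '[[[0,0,0.12,-0.83,-0.08,-0.1,1],[0,0,0.12,-0.83,0,-0.1,1],[0,0,0.12,-0.83,0.07,-0.1,1],[0,0,0,0,0,0,1],[0,0,0,0,0,0,1]]]'

```text
clock: 4.15
eef_pos: [567.5, -88.4, 430.0]
eef_rot: [-3.141, -0.001, 1.602]
wrist_force: [-0.1, -0.1, -6.2]
finger_gap: 37.7
finger_force: 40.0
```

```bash
python3 - <<'E'
from h import *
a=snap('wrist','w2');b=snap('scene','s2');c=snap('top','t2')
cv2.imwrite('pics/m2.png',np.hstack([cv2.resize(a['frame'],(400,300)),cv2.resize(b['frame'][150:300,180:380],(400,300))])[:,:,::-1])
plan([567,-92,430],91)
E
```

```text
[-0.001, -0.0, 0.019, -0.118, -0.016, 0.003]
from [567.5 -87.3 430.1] [-1.7997e+02 -2.0000e-02  9.1860e+01] F [-0.   0.6 -6.1] gap 37.8 39.99672710895538 t 4.3
```

View pics/m2.png

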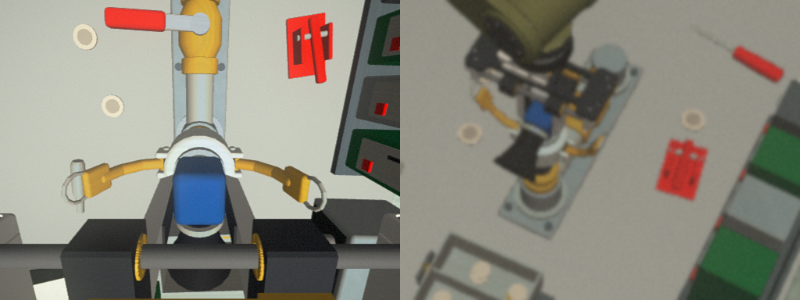

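```bash
python3 - <<'E'
from h import *
from scipy.optimize import least_squares
for n in ('w2','s2','t2'):
    c=dict(np.load(n+'.npz')); P=cloud(c); hsv=cv2.cvtColor(c['frame'],cv2.COLOR_RGB2HSV)
    h,s,v=[hsv[...,i].astype(int) for i in range(3)]; x,y,z=P[...,0],P[...,1],P[...,2]
    bl=(np.hypot(x-567,y+90)<60)&(h>105)&(h<125)&(s>100)&(z>200)
    q=P[bl]; 
    if len(q)<20: print(n,'no blue',len(q)); continue
    zt=np.percentile(q[:,2],90); t=q[abs(q[:,2]-zt)<4]; print(n,'blue',len(q),zt,cv2.minAreaRect(t[:,:2].astype(np.float32)))
    g=(np.hypot(x-567,y+90)<45)&(s<70)&(v>90)&(z>165)&(z<210); q=P[g]; print('grey',len(q),np.percentile(q[:,2],[5,50,95]) if len(q) else '')
    if n=='w2':
        t=q[(q[:,2]>200)]
        side=P[(np.hypot(x-567,y+90)<45)&(s<70)&(v>60)&(z>168)&(z<195)]
        for nm,t in (('top',t),('side',side)):
            if len(t)<20: continue
            f=least_squares(lambda p:np.hypot(t[:,0]-p[0],t[:,1]-p[1])-34,[567,-90],loss='soft_l1'); print(nm,len(t),f.x.round(1),np.sqrt(np.mean(f.fun**2)))
        d=P[(abs(x-567)<40)&(y>-45)&(y<110)&(z>40)&(z<80)]
        for a in range(-40,110,15):
            r=d[abs(d[:,1]-a)<4]
            if len(r)>20: r=r[r[:,2]>r[:,2].max()-8]; print('pipe',a,len(r),(r[:,0].min()+r[:,0].max())/2,r[:,2].max())
        rd=P[((h<6)|(h>174))&(s>150)&(z>80)&(x<540)]; print('sleeve',rd.mean(0).round(1),cv2.fitLine(rd[:,:2].astype(np.float32),2,0,.01,.01).ravel())
E
```

```text
w2 blue 4519 263.5548474717827 ((567.6770629882812, -84.42546081542969), (36.8609619140625, 40.921077728271484), 2.232010841369629)
grey 3133 [174.80089075 203.12886652 206.08561982]
top 1961 [567.4 -90.7] 3.5406251286417585
side 1028 [567.  -84.4] 4.1251910530821005
pipe -40 178 565.699090782248 64.33220760887286
pipe -25 181 564.6278414870927 64.81988758137027
pipe -10 182 565.2777077774126 64.7032358255014
pipe 5 127 564.6808250685351 69.42832770335832
pipe 20 244 565.4452722667124 70.04559698896054
pipe 35 237 563.7044412166449 69.27739225387529
pipe 50 309 563.937163678217 74.17750108848014
pipe 65 85 581.2419017484322 70.705264817672
pipe 80 190 564.0154863202679 73.70298867092055
pipe 95 215 564.6559004656865 67.70266995211392
sleeve [485.8  65.6  97.1] [ 9.9949598e-01 -3.1746298e-02  4.8583746e+02  6.5557266e+01]
s2 blue 119 268.9489359002797 ((567.3242797851562, -90.48523712158203), (26.777856826782227, 32.2407112121582), 82.59931945800781)
grey 198 [173.94857524 195.89679041 209.46792352]
t2 no blue 0
```

step_arm --increments '[[[0,0,0.02,-0.15,-0.02,0.4,1],[0,0,0,0,0,0.4,1],[0,0,0,0,0,0.2,1],[0,0,0,0,0,0,1],[0,0,0,0,0,0,1]]]'

```text
clock: 4.8
eef_pos: [567.1, -93.9, 391.0]
eef_rot: [3.141, 0.0, 1.587]
wrist_force: [0.7, -0.9, -6.7]
finger_gap: 38.0
finger_force: 40.0
```

```bash
python3 - <<'E'
from h import *
plan([566.8,-93.5,370],90.8,1)
E
```

```text
[0.001, 0.0, 0.002, 0.01, -0.007, 0.524]
from [567.1 -93.9 391. ] [1.7996e+02 1.0000e-02 9.0900e+01] F [ 0.7 -0.9 -6.7] gap 38.0 39.996678829193115 t 4.8
```

step_arm --increments '[[[0,0,0,0,0,0.15,1],[0,0,0,0,0,0.15,1],[0,0,0,0,0,0.1,1],[0,0,0,0,0,0.1,1],[0,0,0,0,0,0,1]]]'

```text
clock: 5.3
eef_pos: [566.9, -94.3, 369.6]
eef_rot: [-3.141, -0.0, 1.586]
wrist_force: [-0.2, -0.3, -6.6]
finger_gap: 37.5
finger_force: 40.0
```

step_arm --increments '[[[0,0,0,0,0,0.15,1],[0,0,0,0,0,0.15,1],[0,0,0,0,0,0.1,1],[0,0,0,0,0,0.05,1],[0,0,0,0,0,0,1]]]'

```text
clock: 5.8
eef_pos: [567.0, -94.3, 351.9]
eef_rot: [-3.141, -0.0, 1.586]
wrist_force: [-0.6, -0.1, -5.7]
finger_gap: 37.8
finger_force: 40.0
```

step_arm --increments '[[[0,0,0,0,0,0.05,1],[0,0,0,0,0,0.05,1],[0,0,0,0,0,0.04,1],[0,0,0,0,0,0,1],[0,0,0,0,0,0,1]]]'

```text
clock: 6.3
eef_pos: [567.0, -94.3, 347.3]
eef_rot: [3.141, 0.0, 1.586]
wrist_force: [-1.3, 1.1, 3.3]
finger_gap: 38.0
finger_force: 40.0
```

step_arm --increments '[[[0,0,0,0,0,0.03,1],[0,0,0,0,0,0,1],[0,0,0,0,0,0,1]]]'

```text
clock: 6.6
eef_pos: [567.0, -94.2, 347.2]
eef_rot: [3.14, 0.0, 1.586]
wrist_force: [-7.3, 2.7, 15.0]
finger_gap: 37.9
finger_force: 40.0
```

step_arm --increments '[[[0,0,0,0,0,-0.02,-0.25],[0,0,0,0,0,0,-0.25],[0,0,0,0,0,0,-0.25],[0,0,0,0,0,-0.5,-0.25],[0,0,0,0,0,-0.9,-0.25]]]'

```text
clock: 7.1
eef_pos: [566.9, -94.3, 400.5]
eef_rot: [-3.137, -0.001, 1.586]
wrist_force: [0.6, 0.5, -0.4]
finger_gap: 59.1
finger_force: 0.0
```

step_arm --increments '[[[0,0,0.18,0,0,-0.9,0.5],[0,0,0.18,0,0,-0.5,1],[0,0,0.18,0,0,0,1],[0,0,0.18,0,0,0,1],[0,0,0.18,0,0,0,1]]]'

```text
clock: 7.6
eef_pos: [567.0, -94.3, 458.1]
eef_rot: [3.142, 0.0, 0.873]
wrist_force: [-0.6, 0.7, 0.0]
finger_gap: 22.1
finger_force: 0.0
```

step_arm --increments '[[[0,0,0.18,0,0,0,1],[0,0,0.18,0,0,0,1],[0,0,0.18,0,0,0,1],[0,0,0.18,0,0,0,1],[0,0,0.18,0,0,0,1]]]'

```text
clock: 8.1
eef_pos: [567.1, -94.4, 458.0]
eef_rot: [-3.142, 0.0, 0.166]
wrist_force: [-0.3, 0.1, 0.2]
finger_gap: 0.7
finger_force: 0.0
```

```bash
python3 - <<'E'
from h import *
for n,t in (('wrist','w3'),('scene','s3'),('top','t3')):
    c=snap(n,t); P=cloud(c); hsv=cv2.cvtColor(c['frame'],cv2.COLOR_RGB2HSV)
    h,s,v=[hsv[...,i].astype(int) for i in range(3)]; x,y,z=P[...,0],P[...,1],P[...,2]
    near=(np.hypot(x-567,y+92)<120)&(z<200)
    bl=near&(h>105)&(h<125)&(s>100)&(z>150); q=P[bl]
    if len(q)>20: print(t,'blue',len(q),cv2.minAreaRect(q[abs(q[:,2]-180)<6][:,:2].astype(np.float32)),np.percentile(q[:,2],90))
    br=near&(h>10)&(h<30)&(s>90)&(z>90)&(abs(x-567)>45)
    for sd in (1,-1):
        q=P[br&((x-567)*sd>0)]
        if len(q)>15:
            r=abs(q[:,0]-567); f=q[r>62]; print(t,sd,len(q),f.mean(0).round(1),'min',f.min(0).round(),'max',f.max(0).round())
plan([567,-92,440],0.8)
a=dict(np.load('w3.npz'))['frame'];b=dict(np.load('s3.npz'))['frame']
cv2.imwrite('pics/m3.png',np.hstack([cv2.resize(a,(400,300)),cv2.resize(b[150:300,180:380],(400,300))])[:,:,::-1])
E
```

```text
w3 blue 1789 ((568.4775390625, -91.28834533691406), (36.75355529785156, 40.58963394165039), 0.42327362298965454) 181.54674604246202
w3 1 517 [644.4 -89.6 152.9] min [ 629. -101.  120.] max [653. -78. 165.]<stdin>:12: RuntimeWarning: Mean of empty slice.
  ret = um.true_divide(
Traceback (most recent call last):
ValueError: zero-size array to reduction operation minimum which has no identity
```

step_arm --increments '[[[0,0,0.19,0,0,0,1],[0,0,0,0,0,0,1]]]'

```text
clock: 8.35
eef_pos: [567.0, -94.4, 458.1]
eef_rot: [-3.142, 0.0, 0.023]
wrist_force: [0.1, 0.2, 0.9]
finger_gap: 0.4
finger_force: 0.0
```

```bash
python3 - <<'E'
from h import *
for n,t in (('wrist','w3'),('scene','s3'),('top','t3')):
    c=snap(n,t); P=cloud(c); hsv=cv2.cvtColor(c['frame'],cv2.COLOR_RGB2HSV)
    h,s,v=[hsv[...,i].astype(int) for i in range(3)]; x,y,z=P[...,0],P[...,1],P[...,2]
    near=(np.hypot(x-567,y+92)<130)&(z<200)
    br=near&(h>10)&(h<30)&(s>90)&(z>90)&(abs(x-567)>45)
    for sd in (1,-1):
        q=P[br&((x-567)*sd>0)]; f=q[abs(q[:,0]-567)>62]
        if len(f)>8: print(t,sd,len(q),f.mean(0).round(1),'min',f.min(0).round(),'max',f.max(0).round())
plan([567,-92,440],0.8)
a=dict(np.load('w3.npz'))['frame'];b=dict(np.load('s3.npz'))['frame']
cv2.imwrite('pics/m3.png',np.hstack([cv2.resize(a,(400,300)),cv2.resize(b[150:300,180:380],(400,300))])[:,:,::-1])
E
```

```text
w3 1 511 [644.3 -89.8 152.8] min [ 629. -101.  116.] max [653. -78. 164.]
s3 1 48 [642.5 -91.9 152.9] min [ 629. -102.  121.] max [651. -77. 172.]
s3 -1 98 [485.7 -92.1 141.1] min [ 472. -103.  111.] max [504. -81. 163.]
[0.0, 0.0, 0.018, 0.002, -0.058, 0.454]
from [567.  -94.3 458.1] [1.8e+02 1.0e-02 1.6e+00] F [ 0.1 -1.2 -0.1] gap 0.4 0.0 t 8.5
```

View pics/m3.png

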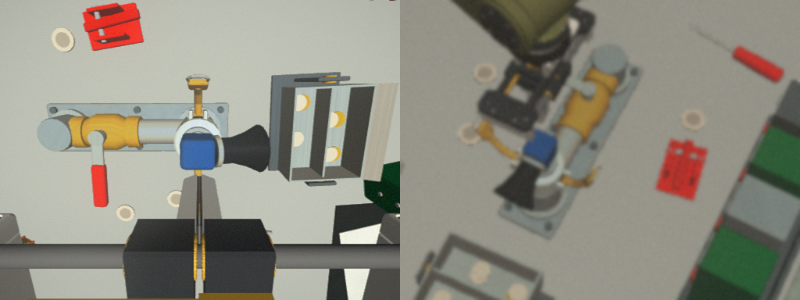

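```bash
cat > cam.py <<'E'
from h import *
def path(sd,ax=567.0,th0=0):
    "tip-bottom centre as TCP x,z along the pad swing, and row shifts in tool x,z units (yaw 0)"
    prev=None
    for th in np.arange(th0,1.58,0.157):
        f=np.radians(51)-th; n=np.radians(166)-th; P=np.array([34+71*np.cos(f),95.5+71*np.sin(f)])
        F=P+4*np.array([np.cos(n),np.sin(n)])
        off=np.clip((th-1.0)/.57*8-8,-8,0) if th>1 else -8
        # lowest clearance: flat bottom of half width 8 must rest on face line through F
        c=F[0]+off; nx,nz=np.cos(n),np.sin(n)
        zz=F[1] if th<1.3 else F[1]+(-nx/nz)*(c-8-F[0])
        w=np.array([ax+sd*c,zz+199]); d=None if prev is None else ((w-prev)/40).round(3)
        print(round(th,2),w.round(1),d); prev=w
E
python3 - <<'E'
from cam import *
path(1)
plan([620,-91,420],0.8)
E
```

```text
0.0 [633.8 350.6] None
0.16 [642.1 343.6] [ 0.207 -0.177]
0.31 [649.1 335.3] [ 0.177 -0.207]
0.47 [654.8 326. ] [ 0.142 -0.232]
0.63 [659. 316.] [ 0.104 -0.251]
0.78 [661.5 305.4] [ 0.064 -0.265]
0.94 [662.4 294.5] [ 0.021 -0.271]
1.1 [662.9 283.7] [ 0.013 -0.271]
1.26 [662.6 273.1] [-0.008 -0.265]
1.41 [660.7 263.9] [-0.049 -0.229]
1.57 [657.2 255.7] [-0.087 -0.205]
[0.0, 0.0, 0.009, 0.663, -0.023, 0.477]
[0.0, 0.0, 0.009, 0.663, -0.028, 0.477]
from [567.  -94.3 458.1] [1.8e+02 1.0e-02 1.6e+00] F [ 0.1 -1.2 -0.1] gap 0.4 0.0 t 8.5
```

step_arm --increments '[[[0,0,0.02,0.62,-0.05,0.3,1],[0,0,0,0.62,-0.03,0.6,1],[0,0,0,0,0,0.9,1],[0,0,0,0,0,0.85,1],[0,0,0,0,0,0,1]]]'

```text
clock: 9.0
eef_pos: [616.1, -90.3, 347.6]
eef_rot: [-3.14, 0.008, 0.01]
wrist_force: [-0.1, 0.2, -0.1]
finger_gap: 0.6
finger_force: 0.0
```

```bash
python3 - <<'E'
from h import *
plan([630,-91,351],0.8,1)
E
```

```text
[-0.002, 0.01, -0.005, 0.346, 0.022, -0.088]
from [616.1 -90.3 347.6] [-179.9     0.44    0.6 ] F [-0.1  0.2 -0.1] gap 0.6 0.0 t 9.0
```

step_arm --increments '[[[0,0,0,0.35,0,-0.05,1],[0,0,0,0.3,0,0.1,1],[0,0,0,0.2,0,0.2,1],[0,0,0,0.15,0,0.23,1],[0,0,0,0,0,0,1]]]'

```text
clock: 9.5
eef_pos: [656.8, -90.1, 331.9]
eef_rot: [-3.141, 0.001, 0.008]
wrist_force: [-1.4, -0.7, 1.3]
finger_gap: 0.8
finger_force: 0.6
```

step_arm --increments '[[[0,0,0,0.06,0,0.35,1],[0,0,0,0.06,0,0.3,1],[0,0,0,0.03,0,0.3,1],[0,0,0,0,0,0.28,1],[0,0,0,0,0,0,1]]]'

```text
clock: 10.0
eef_pos: [662.2, -90.0, 281.5]
eef_rot: [-3.141, 0.003, 0.007]
wrist_force: [0.6, 0.3, 1.2]
finger_gap: 0.4
finger_force: 0.5
```

step_arm --increments '[[[0,0,0,0,0,0.25,1],[0,0,0,-0.05,0,0.2,1],[0,0,0,-0.06,0,0.15,1],[0,0,0,0,0,0.05,1],[0,0,0,0,0,0,1]]]'

```text
clock: 10.5
eef_pos: [658.1, -90.1, 257.7]
eef_rot: [-3.142, -0.0, 0.007]
wrist_force: [-0.1, -0.1, 1.7]
finger_gap: 0.6
finger_force: 1.0
```

step_arm --increments '[[[0,0,0,-0.02,0,0.05,1],[0,0,0,0,0,0.03,1],[0,0,0,0,0,0,1],[0,0,0,0,0,0,1]]]'

```text
clock: 10.9
eef_pos: [657.4, -90.1, 254.7]
eef_rot: [3.142, -0.0, 0.007]
wrist_force: [-1.8, 0.8, 3.0]
finger_gap: 0.3
finger_force: 1.1
```

step_arm --increments '[[[0,0,0,0,0,0.04,1],[0,0,0,0,0,0.03,1],[0,0,0,0,0,0,1],[0,0,0,0,0,0,1]]]'

```text
clock: 11.3
eef_pos: [657.3, -90.1, 251.8]
eef_rot: [-3.142, -0.0, 0.007]
wrist_force: [-0.7, 0.1, 3.3]
finger_gap: 0.7
finger_force: 1.0
```

step_arm --increments '[[[0,0,0,0,0,0.04,1],[0,0,0,0,0,0.03,1],[0,0,0,0,0,0,1],[0,0,0,0,0,0,1]]]'

```text
clock: 11.7
eef_pos: [657.4, -90.1, 249.1]
eef_rot: [-3.142, -0.0, 0.007]
wrist_force: [-0.5, 0.4, 4.1]
finger_gap: 0.3
finger_force: 1.7
```

```bash
python3 - <<'E'
from h import *
a=snap('wrist','w4')['frame'];b=snap('scene','s4')['frame']
for n in('w4','s4'):
    c=dict(np.load(n+'.npz')); P=cloud(c); hsv=cv2.cvtColor(c['frame'],cv2.COLOR_RGB2HSV); h,s=hsv[...,0],hsv[...,1]; x,y,z=P[...,0],P[...,1],P[...,2]
    q=P[(h>10)&(h<30)&(s>90)&(abs(y+91)<18)&(z<140)&(x>605)&(x<690)&(z>20)]
    for lo in range(605,690,8):
        r=q[(q[:,0]>=lo)&(q[:,0]<lo+8)]
        if len(r)>3: print(n,lo,len(r),r.mean(0).round(1),r[:,2].min().round(1),r[:,2].max().round(1))
cv2.imwrite('pics/m4.png',np.hstack([cv2.resize(a,(400,300)),cv2.resize(b[150:300,180:380],(400,300))])[:,:,::-1])
E
```

```text
w4 605 188 [608.5 -88.7  98.2] 90.4 103.1
w4 645 17 [651.4 -88.4 112.6] 111.1 113.6
w4 653 59 [657.4 -88.3 114.4] 109.0 120.7
w4 661 187 [664.2 -88.5  75.1] 39.1 120.0
s4 605 15 [608.8 -87.4  97.1] 80.7 106.4
s4 621 7 [626.1 -87.9  64.9] 60.9 69.8
s4 629 8 [632.8 -87.9  62. ] 56.6 68.6
s4 637 6 [639.5 -86.1  57.3] 53.8 59.9
```

View pics/m4.png

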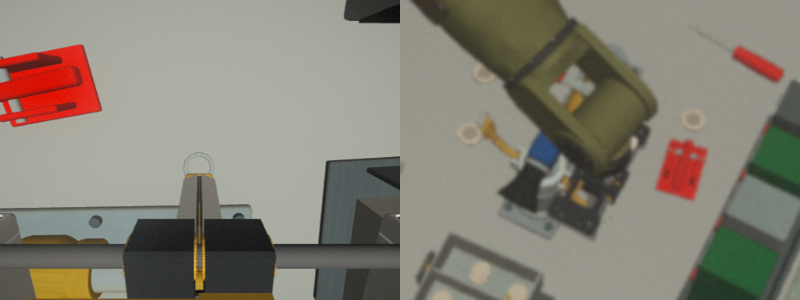

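step_arm --increments '[[[0,0,0,0,0,0.04,1],[0,0,0,0,0,0.04,1],[0,0,0,0,0,0,1],[0,0,0,0,0,0,1]]]'

```text
clock: 12.2
eef_pos: [657.5, -90.1, 246.1]
eef_rot: [3.141, -0.001, 0.007]
wrist_force: [2.5, 0.5, 4.3]
finger_gap: 0.7
finger_force: 2.7
```

```bash
python3 - <<'E'
from h import *
for n,t in(('wrist','w5'),('scene','s5')):
    c=snap(n,t); P=cloud(c); hsv=cv2.cvtColor(c['frame'],cv2.COLOR_RGB2HSV); h,s=hsv[...,0],hsv[...,1]; x,y,z=P[...,0],P[...,1],P[...,2]
    m=(h>10)&(h<30)&(s>60)&(abs(y+91)<18)&(z<85)&(x>612)&(x<690)&(z>15)
    q=P[m]; q=q[np.argsort(q[:,0])]; print(t,len(q)); print(q[::max(1,len(q)//14)].round(1).tolist())
    b=(np.hypot(x-567,y+92)<60)&(h>105)&(h<125)&(s>100)&(z>130); q=P[b]
    if len(q)>10: print('blue',len(q),q.mean(0).round(1),np.percentile(q[:,2],95).round(1))
a=dict(np.load('w5.npz'))['frame'][150:290,200:310];b=dict(np.load('s5.npz'))['frame'][215:275,225:285]
cv2.imwrite('pics/m5.png',np.hstack([cv2.resize(a,(380,480)),cv2.resize(b,(400,480),interpolation=2)])[:,:,::-1])
E
```

```text
w5 71
[[661.3, -76.5, 39.5], [662.0, -98.1, 38.9], [662.5, -80.5, 38.8], [665.4, -88.0, 80.4], [665.6, -88.0, 77.2], [665.7, -88.6, 54.3], [665.7, -88.0, 55.9], [665.8, -88.0, 80.1], [665.9, -88.6, 63.6], [665.9, -88.6, 74.3], [666.0, -88.6, 79.2], [666.1, -88.6, 47.3], [666.2, -88.0, 64.3], [666.6, -88.0, 70.5], [667.6, -96.1, 52.4]]
s5 24
[[621.8, -90.8, 56.7], [623.8, -88.6, 61.6], [625.4, -91.6, 62.2], [626.4, -87.8, 70.0], [626.4, -87.5, 62.3], [627.5, -89.2, 59.8], [628.7, -85.4, 60.8], [629.4, -80.0, 50.9], [629.5, -93.4, 63.1], [630.4, -88.7, 62.1], [631.9, -91.7, 62.4], [632.5, -86.3, 59.5], [634.4, -90.0, 61.8], [634.9, -84.7, 58.9], [634.9, -90.8, 56.8], [636.3, -87.2, 58.3], [637.6, -89.7, 57.7], [638.6, -78.6, 51.1], [639.0, -85.6, 51.1], [639.0, -86.4, 59.7], [640.5, -82.3, 53.3], [641.3, -90.3, 55.6], [642.1, -85.5, 54.3], [648.3, -99.4, 81.4]]
blue 119 [579.5 -96.6 184.4] 188.8
```

View pics/m5.png

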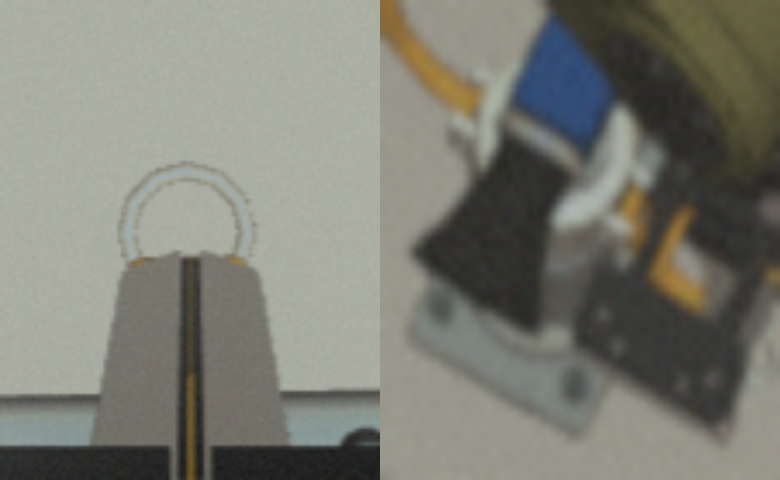

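Scene view: the blue elbow has shifted about 12 mm towards +x and the head is tilted, because I pressed past the stop. I'll back off and see how it settles.

step_arm --increments '[[[0,0,0,0,0,-0.15,1],[0,0,0,0,0,-0.25,1],[0,0,0,0.3,0,-1,1],[0,0,0,0.3,0,-1,1],[0,0,0,-0.6,0,-1,1]]]'

```text
clock: 12.8
eef_pos: [658.6, -89.9, 382.7]
eef_rot: [-3.141, 0.001, 0.007]
wrist_force: [0.8, -0.8, -0.1]
finger_gap: 0.5
finger_force: 0.0
```

step_arm --increments '[[[0,0,0,-0.9,0,-1,1],[0,0,0,-0.9,0,-0.8,1],[0,0,0,-0.4,0,0,1],[0,0,0,0,0,0,1]]]'

```text
clock: 13.2
eef_pos: [570.3, -90.7, 453.1]
eef_rot: [3.141, -0.002, 0.007]
wrist_force: [0.7, 0.1, 0.0]
finger_gap: -0.2
finger_force: 0.0
```

```bash
cat > look.py <<'E'
from h import *
def look(tag,pic=True):
    W,S=snap('wrist','w'+tag),snap('scene','s'+tag)
    for n,c in(('w',W),('s',S)):
        P=cloud(c); hsv=cv2.cvtColor(c['frame'],cv2.COLOR_RGB2HSV); h,s=hsv[...,0],hsv[...,1]; x,y,z=P[...,0],P[...,1],P[...,2]
        b=(np.hypot(x-567,y+92)<60)&(h>105)&(h<125)&(s>100)&(z>150)&(z<200); q=P[b]
        if len(q)>10:
            zt=np.percentile(q[:,2],80); t=q[q[:,2]>zt-7]
            A=np.c_[t[:,:2]-t[:,:2].mean(0),np.ones(len(t))]; k=np.linalg.lstsq(A,t[:,2],rcond=None)[0]
            print(n,'elbow',len(t),'centre',t.mean(0).round(1),'slope deg',np.degrees(k[:2]).round(1))
        for sd in(1,-1):
            q=P[(h>10)&(h<30)&(s>60)&(abs(y+91)<18)&(z<180)&((x-567)*sd>42)&((x-567)*sd<115)&(z>30)]; r=(q[:,0]-567)*sd
            print(n,sd,len(q),[(lo,(q[(r>=lo)&(r<lo+10)].mean(0)[2]).round(1)) for lo in range(42,112,10) if ((r>=lo)&(r<lo+10)).sum()>3])
    if pic: cv2.imwrite(f'pics/m{tag}.png',np.hstack([cv2.resize(W['frame'],(400,300)),cv2.resize(S['frame'][150:300,180:380],(400,300))])[:,:,::-1])
E
python3 -c "
from look import *
look('6'); plan([567,-91,460],0.8,1)"
```

```text
w elbow 1722 centre [571.1 -91.5 180.2] slope deg [-2.4  1. ]
w 1 729 [(42, np.float64(90.8)), (52, np.float64(73.1)), (62, np.float64(65.4)), (72, np.float64(59.6)), (82, np.float64(56.7)), (92, np.float64(53.8)), (102, np.float64(51.5))]
w -1 19 [(42, np.float64(106.5))]
s elbow 132 centre [573.  -93.6 183.7] slope deg [-0.4 -0.5]
s 1 131 [(42, np.float64(90.3)), (52, np.float64(73.3)), (62, np.float64(69.0)), (72, np.float64(61.0)), (82, np.float64(59.4)), (92, np.float64(56.7)), (102, np.float64(56.3))]
s -1 117 [(42, np.float64(108.9)), (52, np.float64(114.3)), (62, np.float64(122.4)), (72, np.float64(137.5)), (82, np.float64(151.8))]
[-0.0, 0.001, -0.009, -0.126, 0.007, -0.225]
from [572.  -90.7 451. ] [-1.7999e+02  2.0000e-02  4.0000e-01] F [ 0.3 -0.4 -0.8] gap 0.2 0.0 t 13.3
```

step_arm --increments '[[[0,0,0,-0.65,0.05,0,1],[0,0,0,-0.65,0,0.7,1],[0,0,0,0,0,0.95,1],[0,0,0,0,0,0.85,1],[0,0,0,0,0,0,1]]]'

```text
clock: 13.8
eef_pos: [520.0, -93.0, 346.4]
eef_rot: [-3.139, 0.008, 0.007]
wrist_force: [0.2, -0.2, 0.9]
finger_gap: 0.6
finger_force: 0.0
```

```bash
python3 - <<'E'
from cam import *
path(-1)
plan([510,-92.5,349],0.8,1)
E
```

```text
0.0 [500.2 350.6] None
0.16 [491.9 343.6] [-0.207 -0.177]
0.31 [484.9 335.3] [-0.177 -0.207]
0.47 [479.2 326. ] [-0.142 -0.232]
0.63 [475. 316.] [-0.104 -0.251]
0.78 [472.5 305.4] [-0.064 -0.265]
0.94 [471.6 294.5] [-0.021 -0.271]
1.1 [471.1 283.7] [-0.013 -0.271]
1.26 [471.4 273.1] [ 0.008 -0.265]
1.41 [473.3 263.9] [ 0.049 -0.229]
1.57 [476.8 255.7] [ 0.087 -0.205]
[-0.003, 0.011, -0.009, -0.249, -0.013, -0.063]
from [520.  -93.  346.4] [-179.88    0.48    0.41] F [ 0.2 -0.2  0.9] gap 0.6 0.0 t 13.8
```

step_arm --increments '[[[0,0,0,-0.35,0,-0.05,1],[0,0,0,-0.32,0,0.1,1],[0,0,0,-0.2,0,0.2,1],[0,0,0,-0.15,0,0.23,1],[0,0,0,0,0,0,1]]]'

```text
clock: 14.3
eef_pos: [478.9, -93.3, 331.0]
eef_rot: [-3.141, 0.002, 0.007]
wrist_force: [0.4, -0.7, 0.6]
finger_gap: 0.2
finger_force: 0.2
```

step_arm --increments '[[[0,0,0,-0.08,0,0.3,1],[0,0,0,-0.06,0,0.28,1],[0,0,0,-0.03,0,0.28,1],[0,0,0,0,0,0.28,1],[0,0,0,0,0,0,1]]]'

```text
clock: 14.8
eef_pos: [472.1, -93.3, 284.5]
eef_rot: [-3.141, 0.002, 0.007]
wrist_force: [0.1, -0.3, 0.8]
finger_gap: 0.4
finger_force: 0.1
```

step_arm --increments '[[[0,0,0,0,0,0.28,1],[0,0,0,0.05,0,0.2,1],[0,0,0,0.06,0,0.12,1],[0,0,0,0,0,0,1],[0,0,0,0,0,0,1]]]'

```text
clock: 15.3
eef_pos: [476.6, -93.3, 262.0]
eef_rot: [-3.141, 0.001, 0.007]
wrist_force: [-1.3, 0.4, 0.1]
finger_gap: 0.4
finger_force: 0.6
```

step_arm --increments '[[[0,0,0,0,0,0.07,1],[0,0,0,0,0,0.03,1],[0,0,0,0,0,0,1],[0,0,0,0,0,0,1]]]'

```text
clock: 15.7
eef_pos: [476.7, -93.4, 258.3]
eef_rot: [3.142, -0.0, 0.007]
wrist_force: [-0.7, 0.1, 2.0]
finger_gap: 0.3
finger_force: 1.1
```

step_arm --increments '[[[0,0,0,0,0,0.05,1],[0,0,0,0,0,0.02,1],[0,0,0,0,0,0,1],[0,0,0,0,0,0,1]]]'

```text
clock: 16.1
eef_pos: [476.7, -93.4, 255.4]
eef_rot: [3.142, -0.0, 0.007]
wrist_force: [1.0, 0.5, 3.3]
finger_gap: 0.5
finger_force: 1.4
```

```bash
python3 -c "
from look import *
look('7')
print(manip.read_state()['wrist_force'])"
```

```text
w elbow 23726 centre [560.8 -91.2 179.7] slope deg [0.8 0.8]
w 1 0 []
w -1 2610 [(42, np.float64(78.8)), (52, np.float64(131.7)), (62, np.float64(155.4)), (72, np.float64(72.9)), (82, np.float64(66.4)), (92, np.float64(57.0))]
s elbow 153 centre [569.7 -91.9 183.2] slope deg [-1.1  0.1]
s 1 116 [(42, np.float64(91.1)), (52, np.float64(74.0)), (62, np.float64(68.7)), (72, np.float64(63.2)), (82, np.float64(59.4)), (92, np.float64(56.8))]
s -1 86 [(42, np.float64(76.6)), (52, np.float64(84.9)), (62, np.float64(113.2)), (72, np.float64(59.9)), (82, np.float64(59.3)), (92, np.float64(52.7))]
[0.54131371 0.27034393 3.00069279]
```

step_arm --increments '[[[0,0,0,0,0,0.04,1],[0,0,0,0,0,0.02,1],[0,0,0,0,0,0,1],[0,0,0,0,0,0,1]]]'

```text
clock: 16.6
eef_pos: [476.9, -93.4, 253.2]
eef_rot: [3.141, -0.001, 0.007]
wrist_force: [2.4, 0.9, 6.0]
finger_gap: 0.2
finger_force: 2.5
```

step_arm --increments '[[[0,0,0,0,0,0.04,1],[0,0,0,0,0,0.02,1],[0,0,0,0,0,0,1],[0,0,0,0,0,0,1]]]'

```text
clock: 17.0
eef_pos: [477.2, -93.5, 251.6]
eef_rot: [3.141, -0.003, 0.007]
wrist_force: [2.2, 2.0, 11.2]
finger_gap: 0.2
finger_force: 5.0
```

step_arm --increments '[[[0,0,0,0,0,0.05,1],[0,0,0,0,0,0,1],[0,0,0,0,0,0,1]]]'

```text
clock: 17.3
eef_pos: [477.5, -93.5, 250.3]
eef_rot: [3.14, -0.005, 0.007]
wrist_force: [2.1, 0.3, 20.0]
finger_gap: 0.3
finger_force: 8.7
```

step_arm --increments '[[[0,0,0,0,0,-0.2,1],[0,0,0,0,0,-0.4,1],[0,0,0,-0.2,0,-1,1],[0,0,0,0,0,-1,1],[0,0,0,0,0,-1,1]]]'

```text
clock: 17.8
eef_pos: [468.2, -93.3, 393.7]
eef_rot: [-3.141, 0.002, 0.007]
wrist_force: [0.3, -0.1, 0.3]
finger_gap: 0.4
finger_force: 0.0
```

step_arm --increments '[[[0,0,0,0.5,0,-0.9,1],[0,0,0,0.8,0,-0.5,1],[0,0,0,0.8,0,0,1],[0,0,0,0,0,0,1],[0,0,0,0,0,0,1]]]'

```text
clock: 18.3
eef_pos: [552.7, -92.8, 447.4]
eef_rot: [-3.141, 0.003, 0.007]
wrist_force: [1.4, -0.2, 0.2]
finger_gap: 0.7
finger_force: 0.0
```

```bash
python3 -c "
from look import *
look('8')
plan([660,-91,460],0.8,1)"
```

```text
w elbow 1892 centre [569.5 -91.  180.1] slope deg [-2.3  0.7]
w 1 684 [(42, np.float64(86.6)), (52, np.float64(71.5)), (62, np.float64(64.1)), (72, np.float64(58.8)), (82, np.float64(56.2)), (92, np.float64(53.2))]
w -1 219 [(52, np.float64(70.5)), (62, np.float64(63.1)), (72, np.float64(58.0)), (82, np.float64(56.3))]
s elbow 145 centre [569.8 -91.7 183.9] slope deg [-0.3  1.4]
s 1 111 [(42, np.float64(91.0)), (52, np.float64(74.7)), (62, np.float64(66.0)), (72, np.float64(61.5)), (82, np.float64(59.0)), (92, np.float64(56.2))]
s -1 90 [(42, np.float64(79.5)), (52, np.float64(71.2)), (62, np.float64(66.1)), (72, np.float64(61.7)), (82, np.float64(58.2)), (92, np.float64(55.4))]
[-0.0, 0.002, -0.009, 2.698, -0.027, -0.299]
from [552.1 -92.8 448.2] [-1.7999e+02  7.0000e-02  4.0000e-01] F [-1.   0.1  0.4] gap 0.4 0.0 t 18.4
```

View pics/m8.png

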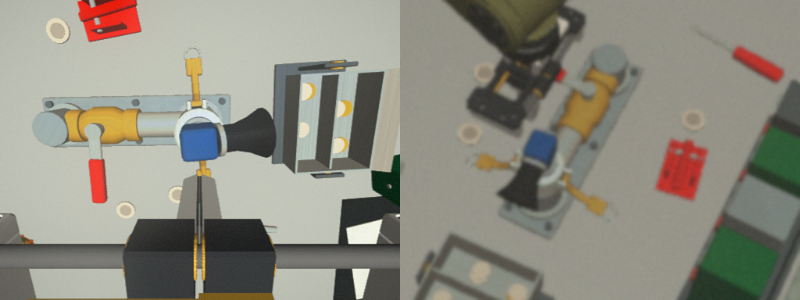

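step_arm --increments '[[[0,0,0,0.9,-0.05,0,1],[0,0,0,0.9,0,0,1],[0,0,0,0.85,0,0.6,1],[0,0,0,0,0,1,1],[0,0,0,0,0,1,1]]]'

```text
clock: 18.9
eef_pos: [658.4, -90.1, 343.1]
eef_rot: [3.142, -0.0, 0.007]
wrist_force: [0.6, -1.5, -0.7]
finger_gap: 0.7
finger_force: 0.0
```

step_arm --increments '[[[0,0,0,0,0,1,1],[0,0,0,0,0,0.8,1],[0,0,0,0,0,0.2,1],[0,0,0,0,0,0.1,1],[0,0,0,0,0,0,1]]]'

```text
clock: 19.4
eef_pos: [658.8, -90.2, 262.1]
eef_rot: [3.141, -0.002, 0.007]
wrist_force: [-0.3, -0.8, 1.8]
finger_gap: 0.6
finger_force: 0.0
```

step_arm --increments '[[[0,0,0,0,0,0.12,1],[0,0,0,0,0,0.08,1],[0,0,0,0,0,0.04,1],[0,0,0,0,0,0,1],[0,0,0,0,0,0,1]]]'

```text
clock: 19.9
eef_pos: [658.8, -90.1, 252.1]
eef_rot: [3.141, -0.001, 0.007]
wrist_force: [-1.2, 0.0, 6.5]
finger_gap: 0.3
finger_force: 2.9
```

step_arm --increments '[[[0,0,0,0,0,0.06,1],[0,0,0,0,0,0.04,1],[0,0,0,0,0,0,1],[0,0,0,0,0,0,1]]]'

```text
clock: 20.3
eef_pos: [659.1, -90.2, 249.8]
eef_rot: [3.141, -0.004, 0.007]
wrist_force: [-3.7, 0.0, 16.9]
finger_gap: 0.5
finger_force: 7.5
```

step_arm --increments '[[[0,0,0,0,0,-0.3,1],[0,0,0,0,0,-0.9,1],[0,0,0,0,0,-1,1],[0,0,0,0,0,-1,1],[0,0,0,0,0,-1,1]]]'

```text
clock: 20.8
eef_pos: [658.3, -90.0, 417.2]
eef_rot: [3.142, -0.0, 0.007]
wrist_force: [0.2, 0.4, -1.5]
finger_gap: 0.4
finger_force: 0.0
```

step_arm --increments '[[[0,0,0,-0.6,-0.6,-0.7,1],[0,0,0,-0.85,-0.6,0,1],[0,0,0,-0.85,-0.6,0,1],[0,0,0,-0.85,-0.6,0,1],[0,0,0,-0.85,-0.6,0,1]]]'

```text
clock: 21.3
eef_pos: [496.1, 29.6, 443.3]
eef_rot: [-3.142, -0.001, 0.007]
wrist_force: [1.1, 1.0, -0.0]
finger_gap: 0.2
finger_force: 0.0
```

```bash
python3 - <<'E'
from look import *
look('9',False)
c=snap('top','t9');d=dict(np.load('s9.npz'))
for n,c in (('t',c),('s',d),('w',dict(np.load('w9.npz')))):
    P=cloud(c); hsv=cv2.cvtColor(c['frame'],cv2.COLOR_RGB2HSV); h,s=hsv[...,0],hsv[...,1]; x,y,z=P[...,0],P[...,1],P[...,2]
    q=P[((h<6)|(h>174))&(s>150)&(z>80)&(x<545)&(z<115)&(abs(y-65)<30)]
    if len(q)>10: print(n,len(q),q.mean(0).round(1),cv2.minAreaRect(q[:,:2].astype(np.float32)))
A=np.array([565,62.5]);prev=None
for a in np.arange(0,91,10):
    t=np.radians(a);w=A+72*np.array([-np.cos(t),np.sin(t)])-(11+8*np.sin(t)+12.5*np.cos(t))*np.array([np.sin(t),np.cos(t)])
    print(a,w.round(1),None if prev is None else ((w-prev)/40*[1,-1]).round(2)); prev=w
plan([493,32,283],0.8)
E
```

```text
w elbow 2383 centre [568.8 -88.9 180.1] slope deg [-1.  -0.6]
w 1 742 [(42, np.float64(86.4)), (52, np.float64(71.5)), (62, np.float64(63.9)), (72, np.float64(58.9)), (82, np.float64(56.3)), (92, np.float64(53.3))]
w -1 484 [(42, np.float64(79.4)), (52, np.float64(70.2)), (62, np.float64(63.2)), (72, np.float64(58.1)), (82, np.float64(55.7)), (92, np.float64(53.0))]
s elbow 142 centre [569.5 -91.5 183.8] slope deg [ 0.9 -0.5]
s 1 110 [(42, np.float64(87.4)), (52, np.float64(74.1)), (62, np.float64(64.8)), (72, np.float64(62.5)), (82, np.float64(58.3)), (92, np.float64(56.1))]
s -1 88 [(42, np.float64(81.9)), (52, np.float64(72.2)), (62, np.float64(65.2)), (72, np.float64(61.6)), (82, np.float64(58.6)), (92, np.float64(55.5))]
t 64 [464.6  65.2  99.3] ((463.9400939941406, 64.74791717529297), (18.13280487060547, 27.202613830566406), 89.91563415527344)
s 126 [485.2  65.  101.2] ((485.9344482421875, 66.6498031616211), (23.739532470703125, 68.07093048095703), 87.89464569091797)
w 1091 [486.9  66.   97.2] ((485.576416015625, 66.24141693115234), (20.52338218688965, 71.05890655517578), 88.33052062988281)
0 [493.  39.] None
10 [489.8  50.7] [-0.08 -0.29]
20 [488.6  63.2] [-0.03 -0.31]
30 [489.7  76.1] [ 0.03 -0.32]
40 [493.3  89.1] [ 0.09 -0.32]
50 [499.4 101.5] [ 0.15 -0.31]
60 [508.1 112.8] [ 0.22 -0.28]
70 [519.  122.4] [ 0.27 -0.24]
80 [531.8 129.8] [ 0.32 -0.18]
90 [546.  134.5] [ 0.36 -0.12]
[0.0, -0.0, -0.001, -0.019, -0.011, 0.806]
[0.0, -0.0, -0.001, -0.019, -0.011, 0.806]
[0.0, -0.0, -0.001, -0.019, -0.011, 0.806]
[0.0, -0.0, -0.001, -0.018, -0.011, 0.806]
[0.0, -0.0, -0.001, -0.018, -0.011, 0.806]
from [496.6  29.8 444.2] [ 1.8e+02 -1.0e-01  5.1e-01] F [ 0.2  0.1 -0. ] gap 0.7 0.0 t 21.45
```

step_arm --increments '[[[0,0,0,-0.05,0,0.9,1],[0,0,0,0,0,0.9,1],[0,0,0,0,0,0.9,1],[0,0,0,0,0,0.9,1],[0,0,0,0,0,0.4,1]]]'

```text
clock: 21.95
eef_pos: [496.0, 28.1, 280.0]
eef_rot: [3.142, 0.004, 0.006]
wrist_force: [0.2, -0.3, 0.7]
finger_gap: 0.3
finger_force: 0.0
```

step_arm --increments '[[[0,0,0,-0.05,-0.3,0,1],[0,0,0,-0.08,-0.3,0,1],[0,0,0,-0.03,-0.31,0,1],[0,0,0,0.03,-0.32,0,1],[0,0,0,0,0,0,1]]]'

```text
clock: 22.45
eef_pos: [490.4, 79.7, 283.9]
eef_rot: [-3.141, -0.001, 0.009]
wrist_force: [-0.3, 0.1, 0.0]
finger_gap: 0.5
finger_force: 0.0
```

step_arm --increments '[[[0,0,0,0.08,-0.26,0,1],[0,0,0,0.15,-0.31,0,1],[0,0,0,0.22,-0.28,0,1],[0,0,0,0.27,-0.24,0,1],[0,0,0,0,0,0,1]]]'

```text
clock: 22.95
eef_pos: [519.6, 123.1, 282.9]
eef_rot: [-3.141, -0.0, 0.008]
wrist_force: [-0.3, -0.2, -0.0]
finger_gap: 0.5
finger_force: 0.0
```

```bash
python3 - <<'E'
from h import *
for n in ('wrist','scene'):
    c=snap(n,n+'10'); P=cloud(c); hsv=cv2.cvtColor(c['frame'],cv2.COLOR_RGB2HSV); h,s=hsv[...,0],hsv[...,1]; x,y,z=P[...,0],P[...,1],P[...,2]
    q=P[((h<6)|(h>174))&(s>150)&(z>80)&(x<600)&(z<115)&(y>20)&(y<180)]
    if len(q)>10: print(n,len(q),q.mean(0).round(1),cv2.minAreaRect(q[:,:2].astype(np.float32)))
plan([531.8,129.8,283],0.8,1)
E
```

```text
wrist 4223 [543.2 138.8  96.8] ((541.6017456054688, 139.2784881591797), (21.58750343322754, 72.21263122558594), 16.670516967773438)
scene 109 [542.5 137.3 100.7] ((541.6344604492188, 140.42837524414062), (18.192411422729492, 71.80786895751953), 14.996644973754883)
[-0.0, 0.0, -0.008, 0.328, -0.19, -0.006]
from [518.7 122.1 282.8] [-1.7999e+02  2.0000e-02  4.3000e-01] F [-1.  -0.1  0.1] gap 0.5 0.0 t 23.05
```

Handle at about 74°, following as planned. I'll push on to the stop.

step_arm --increments '[[[0,0,0,0.32,-0.18,0,1],[0,0,0,0.3,-0.11,0,1],[0,0,0,0.05,0,0,1],[0,0,0,0,0,0,1],[0,0,0,0,0,0,1]]]'

```text
clock: 23.55
eef_pos: [543.5, 133.2, 282.4]
eef_rot: [3.14, 0.01, 0.007]
wrist_force: [-27.2, -4.7, 14.0]
finger_gap: 0.7
finger_force: 13.8
```

step_arm --increments '[[[0,0,0,0.05,0,0,1],[0,0,0,0,0,0,1],[0,0,0,0,0,0,1]]]'

```text
clock: 23.85
eef_pos: [544.6, 133.3, 282.4]
eef_rot: [3.14, 0.014, 0.007]
wrist_force: [-42.3, -5.0, 22.8]
finger_gap: 0.5
finger_force: 21.1
```

step_arm --increments '[[[0,0,0,-0.2,0,0,1],[0,0,0,-0.5,0,0,1],[0,0,0,-0.3,0,-0.6,1],[0,0,0,0,0,-1,1],[0,0,0,0,0,-1,1]]]'

```text
clock: 24.35
eef_pos: [506.8, 133.0, 388.3]
eef_rot: [-3.142, 0.001, 0.007]
wrist_force: [1.4, 0.1, 0.2]
finger_gap: 0.2
finger_force: 0.0
```

step_arm --increments '[[[0,0,0,-0.7,0,-1,1],[0,0,0,-0.8,0,-0.5,1],[0,0,0,-0.8,0,0,1],[0,0,0,0,0,0,1],[0,0,0,0,0,0,1]]]'

```text
clock: 24.85
eef_pos: [415.1, 132.5, 447.4]
eef_rot: [-3.141, -0.001, 0.007]
wrist_force: [-0.0, -0.3, 0.2]
finger_gap: 0.2
finger_force: 0.0
```

```bash
python3 - <<'E'
from look import *
look('11',False)
T=snap('top','t11')
for n,c in (('w',dict(np.load('w11.npz'))),('s',dict(np.load('s11.npz'))),('t',T)):
    P=cloud(c); hsv=cv2.cvtColor(c['frame'],cv2.COLOR_RGB2HSV); h,s=hsv[...,0],hsv[...,1]; x,y,z=P[...,0],P[...,1],P[...,2]
    q=P[((h<6)|(h>174))&(s>150)&(z>80)&(x<600)&(z<115)&(y>20)&(y<190)]
    if len(q)>10: print(n,len(q),q.mean(0).round(1),cv2.minAreaRect(q[:,:2].astype(np.float32)))
a=T['frame'][90:270,130:400];b=dict(np.load('s11.npz'))['frame'][60:300,150:400]
cv2.imwrite('pics/m11.png',np.hstack([cv2.resize(a,(450,300)),cv2.resize(b,(313,300))])[:,:,::-1])
E
```

```text
w elbow 237 centre [562.1 -70.2 154.8] slope deg [-8.5 40.3]
w 1 0 []
w -1 760 [(42, np.float64(81.3)), (52, np.float64(69.7)), (62, np.float64(63.1)), (72, np.float64(58.2)), (82, np.float64(55.5)), (92, np.float64(53.0))]
s elbow 145 centre [569.2 -91.7 183.4] slope deg [-0.9  0.3]
s 1 117 [(42, np.float64(89.2)), (52, np.float64(71.4)), (62, np.float64(66.2)), (72, np.float64(62.4)), (82, np.float64(59.8)), (92, np.float64(57.5))]
s -1 88 [(42, np.float64(79.7)), (52, np.float64(72.4)), (62, np.float64(67.2)), (72, np.float64(61.5)), (82, np.float64(59.0)), (92, np.float64(56.9))]
w 1617 [561.1 142.6  97.2] ((561.5901489257812, 142.68472290039062), (21.35971450805664, 71.80955505371094), 1.2795429229736328)
s 113 [562.7 141.9 100.9] ((562.2639770507812, 142.6778564453125), (19.342018127441406, 68.84898376464844), 0.7747637629508972)
t 139 [560.9 140.   99.2] ((561.8387451171875, 140.192626953125), (19.1903133392334, 66.72048950195312), 1.6467571258544922)
```

View pics/m11.png

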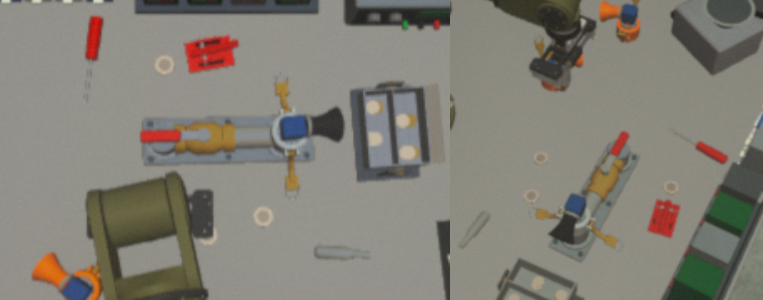

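The top and scene views show the head upright with its horn to the bin. Both cam pads are down at equal heights, the handle is in line with the pipe (about 1°, matching the stand's own yaw), and the neighbouring things look unmoved. The arm is clear, so I'm handing in.

```bash
python3 -c "
from cell import workorder
print(workorder.sign_off())"
```

```text
the job is handed in; nothing more can be done
None
```

The suction head is seated on the adaptor with its horn to the bin, both cam arms are locked down, the valve is fully open, and the job is handed in at about 25 s with the arm clear; while locking arm a I pressed a few mm past its stop and briefly tilted the head, then locking arm b and re-pressing a set it upright.

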